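# Open the tilted rinse pot

## Task

The rinse pot has to be opened for the next batch of parts: turn the latch's bar handle clockwise until it clicks past its detent and its tongue is well off the lid, leave it open, and lift the lid off by its knob. Set the lid down gently on the bare metal plate, flat, knob up and wholly on the plate, and let go. Leave the spindle and the bowl where they stand.

Things in the scene. Friction and masses are not known exactly. Their poses are not given: they have to be found in the camera images.
- stand: Grey steel stand, fixed, base 210 x 200 mm and 14 mm thick; origin at the centre of its underside, z up. It carries the rinse pot, which leans 0.48 rad (27.5 deg) from vertical towards the stand's own -x side (roughly towards the robot).
- pot_rim (a point): Centre of the mouth of the bare steel rinse pot, in the rim's plane; z runs along the pot's leaning axis out of the mouth. Pot: outer radius 70, wall 3, depth 106 mm inside. The latch's turning axis is parallel to this z and 100 mm from it on the +y side, on a bracket outside the pot.
- latch (a joint): Angle of the latch, rad. 0: tongue over the lid's edge (locked). Grows clockwise as seen from outside the mouth, to its stop at 1.3 (open). A sprung detent pushes it back to 0 below about 0.65 and on to 1.3 beyond; largest turning moment about 0.1 N m. The tongue clears the lid from about 1.0.
- latch_grip (a point): Middle of the latch's black bar handle, on the turning axis, where to pinch it; z along the turning axis, y along the bar; turns with the latch. Bar 64 mm long (y), 14 wide (x, pinch here), 32 high (16 above and below this point). Under it a steel tongue, 18 wide, 5 thick, top 25 mm below this point, reaching 46 mm to -y.
- lid: Loose round steel lid with a black knob, 0.35 kg. Origin at the centre of its underside, z up through the knob. Plug of radius 62 from z 0 to 10 mm (it sits inside the pot with 5 mm of play), flange of radius 76 from z 10 to 15 mm, which rests on the pot's rim. When seated, the origin is 10 mm below the rim's plane on the pot's axis. Set down on a flat surface it rests on its plug.
- lid_knob (a point): On the lid's axis, 43 mm above its origin, middle of the knob's head: head of radius 18 mm from 31 to 55 mm above the lid's origin, top at 58, on a stem of radius 12 mm.
- plate: Bare metal plate, fixed, 190 x 190 x 12 mm, lying on the bench to the left or right of the pot; origin at the centre of its underside, its sides along its x and y.
- plate_top (a point): Centre of the plate's top face, 12 mm above the bench.
- bin: Open black plastic bin of metal offcuts, fixed, 190 (x) x 160 (y) x 70 mm high, on the other side of the pot from the plate; origin at the centre of its underside.
- spindle: Loose steel spindle standing upright, dumbbell-shaped, 110 mm tall, ends 52 mm in diameter, not to be disturbed; origin at the centre of its underside.
- bowl: Loose steel bowl, rim radius 75 mm, 60 mm high, not to be disturbed; origin at the centre of its underside.
Mind the look-alikes: they are no part of the job. What is shaped like the lid but pink or turquoise is not meant.

How it is judged:
On the way, in this order (a step that is already met when the one before it is completed fails the run):
1. the latch is turned past its click (over 1.05 rad) with the lid still seated on the pot (value of joint latch above 1.05 rad and z of lid in the frame of pot_rim below 0.005 m), for 0.1 s.
2. the lid is lifted clear of the pot, held by its knob (z of lid in the frame of pot_rim above 0.03 m and distance between the grasp point and lid_knob below 0.04 m and contact force between the fingers and lid above 0.5 N), for 0.1 s.
At the end, for the whole second after the job is handed in: The latch stands open (over 1.05 rad). The lid lies flat on the plate (within 0.08 rad of level, knob up, underside within 6 mm of the plate's top), its centre within 30 mm of the plate's centre along each of the plate's sides (11 mm of overhang of the flange is forgiven), released and at rest (value of joint latch above 1.05 rad and angle between lid's own z axis and vertical below 0.08 rad and x of lid in the frame of plate between -0.03 and 0.03 m and y of lid in the frame of plate between -0.03 and 0.03 m and z of lid in the frame of plate_top below 0.006 m and linear speed of lid below 0.02 m/s and contact force between the fingers and lid below 0.1 N); the robot touches nothing.
It fails at once if the lid is dropped or slammed on the plate (faster than 0.6 m/s within 30 mm of its top) (linear speed of lid above 0.6 m/s and z of lid in the frame of plate_top below 0.03 m and horizontal distance between lid and plate below 0.15 m).
It fails at once if the spindle or the bowl is moved more than 20 mm (distance of any of spindle, bowl from where it was at the start of the episode above 0.02 m).
It also fails if it takes over 58 s, if anything falls off the work surface, if the arm or the gripper's body presses on something with over 40 N, if the wrist force passes 120 N, or if a joint passes its speed limit or range.

## Robot

A 6-joint arm with a two-finger parallel gripper is mounted at the origin on the work surface. World frame = base frame: x ahead of the robot, y to its left, z up, the work surface at z = 0. Lengths are in m, angles in rad, forces in N, time in s.
With the tool pointing down it reaches from about 0.375 to 0.925 m from the base axis. Payload 5.7 kg.
Tool frame: the origin (TCP) lies on the centre line of the jaws, within the pads' length; the fingertips stand robot.tip_extent ahead of it and the grasp point (between the pads) lies 11 mm behind it (robot.tip_extent is the distance from the TCP to the fingertips, in m); z points along the fingers, y is the line along which they close (so a half turn about z gives the same grasp; the last joint's range is limited). The gripper opens to 88 mm and grips with 3 to 60 N. Pads are 20 mm wide; open, the fingers measure 115 mm over their backs; the gripper's body (75 mm by 178 mm) begins 61 mm behind the grasp point.
Start: joints at [1.109, 0.359, 1.51, -0, 1.272, -0.115], TCP at [0.204, 0.564, 0.231] pointing down, gripper open.
Joint ranges: [-2.97, 2.97], [-1.01, 2.36], [0.21, 2.38], [-0.96, 4.11], [0.2, 2.71], [-2.98, 2.98]. Speed limits (rad/s): [2.39, 2.39, 3.14, 3.14, 3.14, 3.14].

## Interface

Orientations are given as a unit quaternion [w, x, y, z].
In Python, from rig import monitor, imaging, robot gives the robot as it stands.
- The arm moves only by the shell command python3 -m handwheel 'ROWS' [FORCE]. ROWS is JSON, one flat list of numbers, 7 for each row, row after row: the shift along the tool's x, y, z each as a share of 100 mm, from -1 to 1, then the turn, a rotation vector about the tool's x, y, z each as a share of 180 degrees, from -1 to 1, then the finger opening in mm, from 0 to 87.8. In form: [x, y, z, wx, wy, wz, fingers, x, y, z, wx, wy, wz, fingers, ...]. A call has 1 to 20 rows; each row is the pose to reach, as a shift and turn from the pose commanded when the call began, along the tool's axes at that moment, turning the shorter way round; what a row does not reach only later rows make up. A row lasts 1/10 s, in which the tool goes at most 50 mm and 8.59 degrees, less where a joint would pass 70% of its speed; a pose out of reach is approached as far as the arm can. A call with a number of a shift or a turn outside -1 to 1 is refused whole. A call with a gripper value outside its range is refused whole. The fingers move at their own pace and stop on an object; FORCE is the grip in N (left out, the last holds). Time passes only in rows, so rows that repeat a pose let the fingers close. It gives the time, the measured TCP pose, the force, the opening and the grip force at its end, in the units of the state.
- monitor.state(): the state, without advancing time (a new reading comes with each control period).
- imaging.camera(name): name is "side" or "top"; returns a dict with "img" (384x512x3 uint8, red, green, blue), "depth" (384x512 float32, m along the optical axis (not along the pixel's ray), 0 where there is no reading), "K" (3x3 intrinsics, pixels), "R" (3x3) and "t" (3): a world point X has camera coordinates R X + t. Camera axes: x right, y down, z forward; pixel columns grow to the right and rows downward; lengths in m; the calibration is good to about 2 mm. A picture is of the moment at which its call begins.
- robot.job_done(): hands the job in; it is judged then, once.
The state is a dict: "time": time; "joint_pos": joint angles; "qd": joint speeds; "tau": joint torques, N m; "tool_pos": TCP position; "tool_rot": TCP orientation; "force": force on the tool from outside, world axes, zero at the start; "ft_torque": the same for the moment, N m; "opening": finger opening in m; "grip_force": force on a finger pad.
Only numpy, scipy, OpenCV 4.12 (cv2) and the standard library are available. Lean on these libraries where they do the work, as an engineer would, in place of code of your own. Each camera call takes 0.05 s, during which the arm holds its last target. There are 200 camera calls.

## Working session

There is one attempt and no reset: what is moved stays moved. The work goes in short steps, Python scripts to look and compute and a shell command to move; the robot and the scene stay as the last step left them, time stands still between calls to the robot, and variables do not carry over. Pictures are saved under pics/ and viewed, at most 10 in all, crops included, and the job is handed in when it is done.

```bash
mkdir -p pics; ls; python3 - <<'E'
from rig import monitor, imaging, robot
import cv2,numpy as np
s=monitor.state();print(s, robot.tip_extent)
for n in("side","top"):
    c=imaging.camera(n);np.savez(f"{n}0.npz",**c)
    cv2.imwrite(f"pics/{n}0.png",c["img"][:,:,::-1]);print(n,c["K"].tolist(),c["R"].tolist(),c["t"].tolist())
E
```

```text
pics
{'time': 0.0, 'joint_pos': array([ 1.10888694e+00,  3.59526459e-01,  1.51140278e+00, -2.36707192e-05,
        1.27248791e+00, -1.15117552e-01]), 'qd': array([ 0.00085726, -0.00041578,  0.00114654,  0.00094718, -0.00066901,
        0.00101532]), 'tau': array([-1.24050563e-03, -5.15365577e+01, -2.70719665e+01,  6.70848344e-02,
        3.54620861e-02, -2.34890831e-04]), 'tool_pos': array([0.20365871, 0.56367744, 0.22980809]), 'tool_rot': array([-2.48716614e-04,  1.72524823e-01,  9.85004748e-01, -8.77757508e-04]), 'force': array([0.35515666, 0.35320097, 0.26823716]), 'ft_torque': array([ 0.02511656,  0.02503591, -0.03588147]), 'grip_force': 0.0, 'opening': 0.08828788656302085} 0.008
side [[397.17045919192475, 0.0, 262.0537267981683], [0.0, 397.17045919192475, 186.82960756349436], [0.0, 0.0, 1.0]] [[0.6939530613113308, -0.7200196778259562, -0.0009012436066674166], [-0.5547981203368335, -0.5339142921590789, -0.6380709790446406], [0.4589424739194979, 0.44329131750089107, -0.7699770213850379]] [-0.4126254006348412, 0.42152584633357076, 0.8393855099120047]
top [[477.3018613833362, 0.0, 248.76242178119134], [0.0, 477.3018613833362, 189.20673738055564], [0.0, 0.0, 1.0]] [[-0.01348170314524126, -0.999907351389011, 0.001879446332461218], [-0.9901674445819991, 0.013088599039582257, -0.13927354474247772], [0.1392360419225478, -0.0037386111584456587, -0.9902521635504506]] [0.023015323322852704, 0.6197277791397642, 1.3750361383369172]
```

View pics/side0.png

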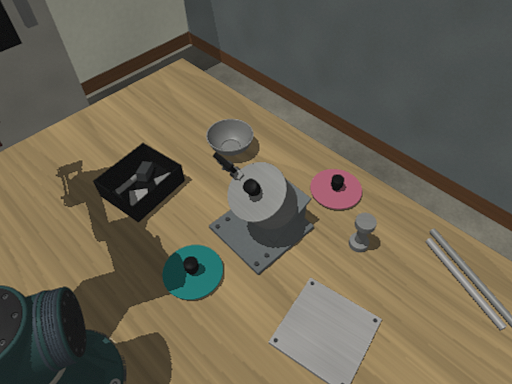

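View pics/top0.png

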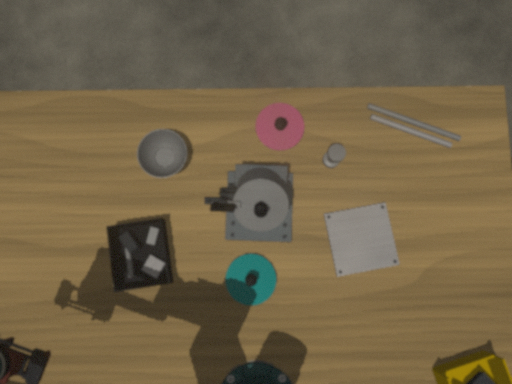

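The side view shows the steel lid on the leaning pot with its knob at about (252,187), the latch bar at (225,163) and the plate at (326,332). In the top view the lid knob is at (261,209), the latch at (220,200), the plate at (361,240), the bin at (140,253), the bowl at (163,153) and the spindle at (335,155).

Things that could be taken for the lid in the top view: pink lid (280,125), turquoise lid (251,279), steel lid on the pot (261,209). I choose the steel one on the pot.

```bash
cat > h.py <<'E'
import numpy as np,cv2
def cloud(c):
    d=c["depth"];K=c["K"];v,u=np.mgrid[:384,:512]
    p=np.stack([(u-K[0,2])/K[0,0]*d,(v-K[1,2])/K[1,1]*d,d],-1)
    return (p-c["t"])@c["R"]
E
python3 - <<'E'
from h import *
for n,(u0,v0,u1,v1),k in(("side",(165,110,325,280),0),("top",(195,155,300,245),0)):
    c=np.load(n+"0.npz");P=cloud(c);im=c["img"]
    w=P[v0:v1,u0:u1].reshape(-1,3);col=im[v0:v1,u0:u1].reshape(-1,3).astype(int)
    dv=c["depth"][v0:v1,u0:u1].ravel()>0
    # lid plane: RANSAC on raised light points
    m=dv&(w[:,2]>.07)&(col.mean(1)>60);q=w[m];rng=np.random.default_rng(0);best=None
    for _ in range(800):
        a=q[rng.choice(len(q),3,False)];nn=np.cross(a[1]-a[0],a[2]-a[0]);l=np.linalg.norm(nn)
        if l<1e-5:continue
        nn/=l;nn*=np.sign(nn[2])
        if abs(np.arccos(nn[2])-.48)>.12:continue
        i=abs((q-a[0])@nn)<.003
        if best is None or i.sum()>best.sum():best=i
    q=q[best];ce=q.mean(0);nn=np.linalg.svd(q-ce)[2][2];nn*=np.sign(nn[2])
    i=np.linalg.norm(q-np.median(q,0),axis=1)<.085;q=q[i]
    # circle fit in plane
    ex=np.cross([0,1,0],nn);ex/=np.linalg.norm(ex);ey=np.cross(nn,ex)
    uv=((q-ce)@np.stack([ex,ey]).T).astype(np.float32);(cc,r)=cv2.minEnclosingCircle(uv)
    C=ce+cc[0]*ex+cc[1]*ey
    print(n,len(q),"normal",nn,"tilt",np.arccos(nn[2]),"yaw",np.arctan2(-nn[1],-nn[0]),"centre",C,"r",r)
    h=(w-C)@nn; lat=np.linalg.norm((w-C)-h[:,None]*nn,axis=1)
    kn=dv&(h>.012)&(lat<.04);print("knob top h",np.percentile(h[kn],95),"pts",kn.sum()); kt=kn&(h>.037);print("knob head mean",w[kt].mean(0),((w[kt]-C)@np.stack([ex,ey]).T).mean(0))
    lt=dv&(h>.0)&(lat>.06)&(lat<.16)&(w[:,2]>.1)&(col.mean(1)<70)
    l=np.c_[(w[lt]-C)@ex,(w[lt]-C)@ey,h[lt]];print("latch pts",lt.sum(),l.mean(0),l.min(0),l.max(0))
    top=l[l[:,2]>np.percentile(l[:,2],95)-.008];print(len(top),top.mean(0),cv2.minAreaRect(top[:,:2].astype(np.float32)))
    # the plate by brightness
    if n=="top":
        sub=im[195:285,315:410];g=cv2.cvtColor(im,cv2.COLOR_RGB2HSV);m=((g[...,1]<40)&(g[...,2]>90)).astype(np.uint8);m[:195]=0;m[285:]=0;m[:,:315]=0;m[:,410:]=0
        cs=max(cv2.findContours(m,0,2)[0],key=cv2.contourArea)
        bx=cv2.boxPoints(cv2.minAreaRect(cs));K=c["K"];ray=np.c_[(bx[:,0]-K[0,2])/K[0,0],(bx[:,1]-K[1,2])/K[1,1],np.ones(4)]@c["R"];o=-c["R"].T@c["t"]
        X=o+ray*((.012-o[2])/ray[:,2])[:,None];print("plate",X,X.mean(0))
c=np.load("side0.npz")["img"][140:240,190:330,::-1];d=np.load("top0.npz")["img"][155:250,190:310,::-1]
cv2.imwrite("pics/crop.png",np.vstack([cv2.resize(c,(420,300)),cv2.resize(d,(420,300))]))
E
```

```text
side 2323 normal [-0.46133528  0.02357024  0.88691274] tilt 0.4801779404707157 yaw -0.05104696905814819 centre [ 0.55683359 -0.01668308  0.17609924] r 0.0764220729470253
knob top h 0.044783251664952825 pts 237
knob head mean [ 0.53754754 -0.01708034  0.21361901] [ 0.00020421 -0.00139148]
latch pts 212 [0.00657086 0.09158102 0.03484891] [-8.33594854e-03  6.18800909e-02  4.89853680e-05] [0.02092412 0.13272493 0.0511618 ]
131 [0.0082166  0.09681998 0.04647067] ((0.008199933916330338, 0.09864190220832825), (0.06774920225143433, 0.013934439979493618), 87.27291107177734)
top 1637 normal [-0.46344035  0.03057785  0.88560038] tilt 0.48301122631188365 yaw -0.06588461703361943 centre [ 0.55744286 -0.01428989  0.17472974] r 0.07639048993587494
knob top h 0.04594300293164537 pts 176
knob head mean [ 0.53844529 -0.01319388  0.21225702] [ 0.00056767 -0.00019055]
latch pts 231 [0.01209228 0.09858122 0.03350671] [-1.21861659e-03  6.64970320e-02  5.18988815e-06] [0.02048117 0.14465612 0.05243497]
100 [0.00964455 0.0972658  0.04705082] ((0.009164001792669296, 0.09710244834423065), (0.05944292992353439, 0.012481972575187683), 85.74124145507812)
plate [[ 0.54586033 -0.21132108  0.012     ]
 [ 0.58094988 -0.40023109  0.012     ]
 [ 0.39467811 -0.42724999  0.012     ]
 [ 0.36092105 -0.2416007   0.012     ]] [ 0.47060234 -0.32010071  0.012     ]
```

View pics/crop.png

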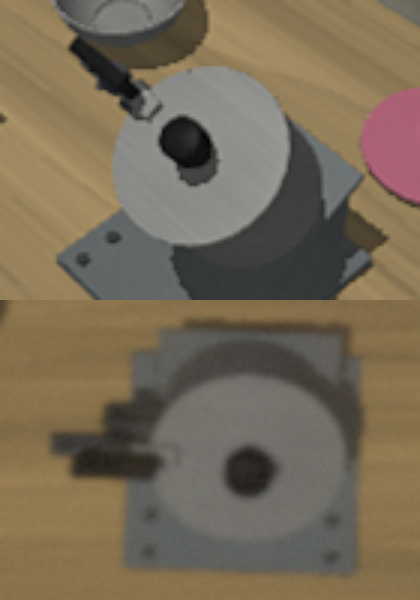

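The crop confirms the grey steel lid with its black knob under the latch tongue, and the bar about in line with the lid centre (latch at 0).

```bash
cat >> h.py <<'E'
from scipy.spatial.transform import Rotation as Ro
from rig import monitor
yaw,tilt=-.058,.481
Rr=(Ro.from_euler("z",yaw)*Ro.from_euler("y",-tilt)).as_matrix()   # rim frame
n=Rr[:,2]; C=np.array([.5571,-.0155,.1754])                        # lid flange top centre
ex=np.cross([0,1,0],n);ex/=np.linalg.norm(ex);ey=np.cross(n,ex)
G=C+.0088*ex+.098*ey+.031*n                                        # latch grip
KN=C+.028*n                                                       # knob head
PL=np.array([.4706,-.3201,.012])
RL=np.stack([np.cross(Rr[:,0],-n),Rr[:,0],-n],1)                   # tool y along rim x, z into the lid
def go(R,grasp):
    "tool rotation R and the grasp point wanted -> shares from the present pose"
    s=monitor.state();w,x,y,z=s["tool_rot"];R0=Ro.from_quat([x,y,z,w]).as_matrix()
    d=R0.T@(grasp+.011*R[:,2]-s["tool_pos"])/.1
    print("t",round(s["time"],2),"shift",d.round(3),"turn",(Ro.from_matrix(R0.T@R).as_rotvec()/np.pi).round(4),"J",s["joint_pos"].round(2),"F",s["force"].round(1),"open",round(s["opening"],4),"grip",round(s["grip_force"],1))
E
python3 - <<'E'
from h import *
print(G,KN,n,RL);go(RL,G+.09*n);go(RL,G)
E
```

```text
[0.55180019 0.08329616 0.20461766] [ 0.54416714 -0.01474905  0.20022292] [-0.46188795  0.02681958  0.8865327 ] [[ 5.79674868e-02  8.85041970e-01  4.61887953e-01]
 [ 9.98318471e-01 -5.13900726e-02 -2.68195817e-02]
 [-3.46944695e-18  4.62665939e-01 -8.86532700e-01]]
t 0.1 shift [-4.556 -3.44  -0.442] turn [-0.1318 -0.0978  0.3998] J [ 1.11  0.36  1.51 -0.    1.27 -0.12] F [0.2 0.2 0.4] open 0.0879 grip 0.0
t 0.1 shift [-4.956 -3.32   0.355] turn [-0.1318 -0.0978  0.3998] J [ 1.11  0.36  1.51 -0.    1.27 -0.12] F [0.2 0.2 0.4] open 0.0879 grip 0.0
```

```bash
for i in 1 2 3 4; do python3 -m handwheel '[-0.5,-0.43,-0.07,0,0,0,40,-1,-0.86,-0.15,0,0,0,40,-1,-0.86,-0.15,0,0,0,40,-1,-0.86,-0.15,0,0,0,40]'; done
python3 -c "
from h import *
go(RL,G+.09*n)"
```

```text
time: 0.5
tool_pos: [0.27, 0.4462, 0.2458]
tool_rot: [0.0, 0.174, 0.985, -0.001]
force: [0.2, 1.3, -0.5]
opening: 0.0593
grip_force: 0.0
time: 0.9
tool_pos: [0.335, 0.3326, 0.2609]
tool_rot: [0.0, 0.174, 0.985, -0.0]
force: [0.5, -0.3, 0.3]
opening: 0.0404
grip_force: 0.0
time: 1.3
tool_pos: [0.4003, 0.2184, 0.276]
tool_rot: [0.001, 0.174, 0.985, 0.0]
force: [-0.7, 0.2, 0.3]
opening: 0.0397
grip_force: 0.0
time: 1.7
tool_pos: [0.4655, 0.1038, 0.2908]
tool_rot: [0.001, 0.174, 0.985, 0.0]
force: [0.2, 0.4, 0.4]
opening: 0.0402
grip_force: 0.0
t 1.7 shift [-0.531 -0.003  0.163] turn [-0.1311 -0.0975  0.3989] J [ 0.07  0.12  1.68 -0.    1.34 -1.15] F [0.2 0.4 0.4] open 0.0402 grip 0.0
```

```bash
python3 -m handwheel '[-0.27,0,0.08,-0.066,-0.049,0.2,36,-0.53,0,0.16,-0.131,-0.0975,0.4,36,-0.53,0,0.16,-0.131,-0.0975,0.4,36,-0.53,0,0.16,-0.131,-0.0975,0.4,36,-0.53,0,0.16,-0.131,-0.0975,0.4,36,-0.53,0,0.16,-0.131,-0.0975,0.4,36,-0.53,0,0.16,-0.131,-0.0975,0.4,36,-0.53,0,0.16,-0.131,-0.0975,0.4,36,-0.53,0,0.16,-0.131,-0.0975,0.4,36,-0.53,0,0.16,-0.131,-0.0975,0.4,36,-0.53,0,0.16,-0.131,-0.0975,0.4,36,-0.53,0,0.16,-0.131,-0.0975,0.4,36]' >/dev/null
python3 -c "
from h import *
go(RL,G)"
```

```text
t 2.9 shift [-0.024  0.021  0.911] turn [-0.0008 -0.0006  0.0009] J [ 0.08 -0.01  1.98 -0.1   0.7   0.2 ] F [-0.4 -0.1  0. ] open 0.0364 grip 0.0
```

```bash
python3 -m handwheel '[-0.02,0.02,0.2,0,0,0,36,-0.02,0.02,0.4,0,0,0,36,-0.02,0.02,0.55,0,0,0,36,-0.02,0.02,0.7,0,0,0,36,-0.02,0.02,0.8,0,0,0,36,-0.02,0.02,0.89,0,0,0,36,-0.02,0.02,0.89,0,0,0,36]'
python3 - <<'E'
from h import *
from rig import imaging
go(RL,G)
a=[cv2.resize(imaging.camera(k)["img"][v:v+110,u:u+150,::-1],(600,290)) for k,u,v in(("side",180,120),("top",170,150))]
cv2.imwrite("pics/pre.png",np.vstack(a))
E
```

```text
time: 3.6
tool_pos: [0.5558, 0.0821, 0.1956]
tool_rot: [0.172, 0.707, 0.667, 0.162]
force: [-0.1, 0.8, 0.3]
opening: 0.036
grip_force: 0.0
t 3.6 shift [0.009 0.005 0.011] turn [-0.0011 -0.     -0.0002] J [ 0.06  0.16  2.02 -0.12  0.48  0.21] F [-0.1  0.8  0.3] open 0.036 grip 0.0
```

View pics/pre.png

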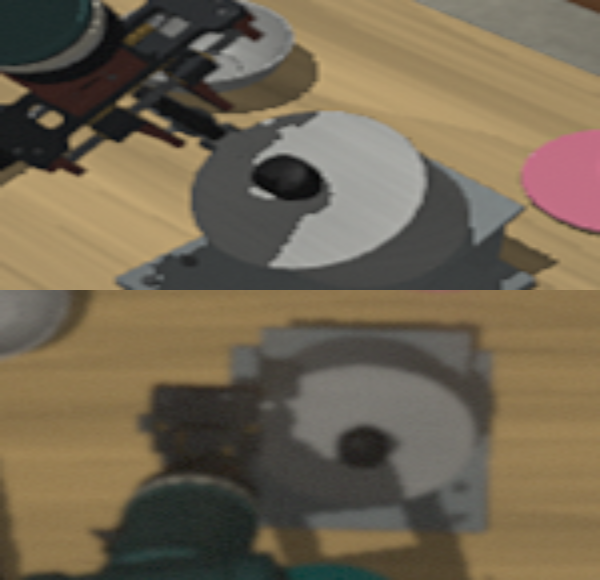

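Fingers straddle the bar at about (195,125) in the upper crop. The bar lies between them, so I close and turn.

```bash
python3 -m handwheel '[0,0,0,0,0,0,8,0,0,0,0,0,0,8,0,0,0,0,0,0,8,0,0,0,0,0,0,8,0,0,0,0,0,0,8,0,0,0,0,0,0,8]' 25
python3 -m handwheel '[0,0,0,0,0,0.03,8,0,0,0,0,0,0.06,8,0,0,0,0,0,0.09,8,0,0,0,0,0,0.12,8,0,0,0,0,0,0.15,8,0,0,0,0,0,0.18,8,0,0,0,0,0,0.21,8,0,0,0,0,0,0.24,8,0,0,0,0,0,0.27,8,0,0,0,0,0,0.3,8,0,0,0,0,0,0.33,8,0,0,0,0,0,0.36,8,0,0,0,0,0,0.38,8,0,0,0,0,0,0.4,8,0,0,0,0,0,0.4,8,0,0,0,0,0,0.4,8]'
python3 -c "
from h import *
go(RL,G)"
```

```text
time: 4.3
tool_pos: [0.5545, 0.0824, 0.1964]
tool_rot: [0.172, 0.707, 0.667, 0.162]
force: [-6.2, 1.2, 3.1]
opening: 0.0235
grip_force: 25.0
time: 5.9
tool_pos: [0.553, 0.0837, 0.1954]
tool_rot: [0.042, 0.964, 0.124, 0.231]
force: [-9.3, 10.0, 3.0]
opening: 0.0234
grip_force: 25.0
t 5.9 shift [0.03  0.015 0.023] turn [-0.0021  0.0007 -0.4006] J [ 0.06  0.16  2.02 -0.11  0.49  1.47] F [-9.3 10.   3. ] open 0.0234 grip 25.0
```

```bash
python3 - <<'E'
from h import *
from rig import imaging
a=[cv2.resize(imaging.camera(k)["img"][v:v+110,u:u+150,::-1],(600,290)) for k,u,v in(("side",180,110),("top",170,150))]
cv2.imwrite("pics/turned.png",np.vstack(a))
E
```

```text
(no output)
```

View pics/turned.png

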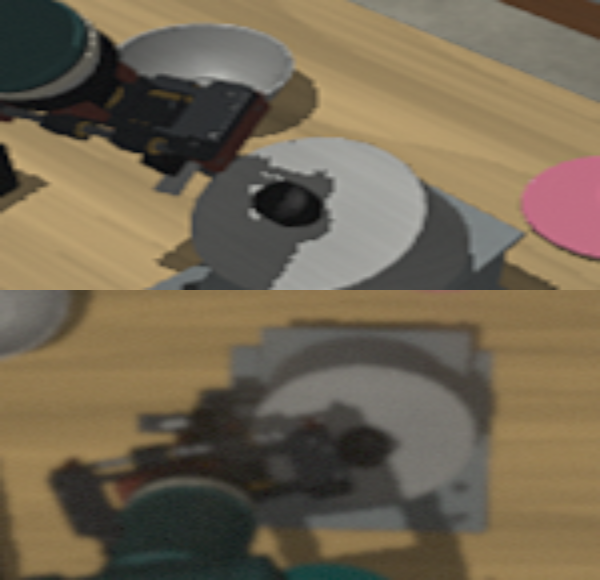

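The steel tongue is swung off the lid at about (175,180), towards the robot. I release and back out along the axis.

```bash
python3 -m handwheel '[0,0,0,0,0,0,40,0,0,0,0,0,0,40,0,0,0,0,0,0,40,0,0,-0.2,0,0,0,40,0,0,-0.5,0,0,0,40,0,0,-0.9,0,0,0,40,0,0,-0.9,0,0,0,40]'
python3 - <<'E'
from h import *
from rig import imaging
R=RL@Ro.from_euler("z",.4*np.pi).as_matrix()
go(R,KN+.06*n)
a=[cv2.resize(imaging.camera(k)["img"][v:v+110,u:u+150,::-1],(600,290)) for k,u,v in(("side",180,110),("top",170,150))]
cv2.imwrite("pics/rel.png",np.vstack(a))
E
```

```text
time: 6.7
tool_pos: [0.5159, 0.0849, 0.2817]
tool_rot: [0.044, 0.962, 0.124, 0.237]
force: [0.4, 0.1, 1.0]
opening: 0.0399
grip_force: 0.0
t 6.7 shift [-0.376  0.907  0.388] turn [ 0.0003 -0.0022 -0.0003] J [ 0.07 -0.02  1.97 -0.09  0.71  1.45] F [0.4 0.1 1. ] open 0.0399 grip 0.0
```

View pics/rel.png

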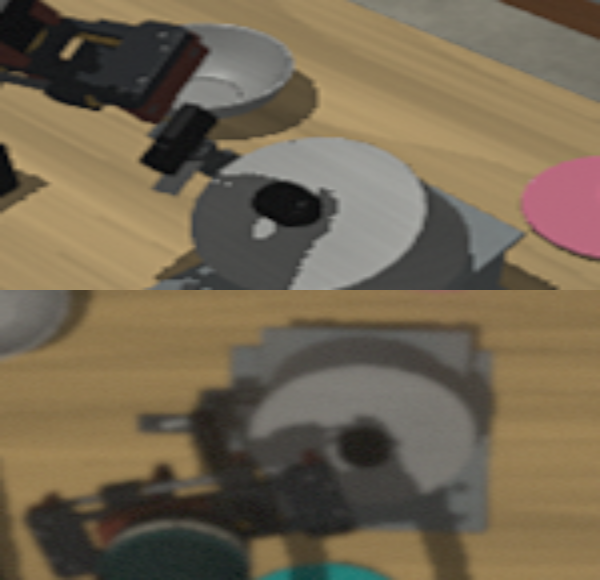

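The bar at (180,140) now stands across its start direction and the tongue at (175,183) is clear of the lid, so the latch stayed open. Next is the knob at (287,203).

```bash
python3 -m handwheel '[-0.19,0.45,0.1,0,0,-0.05,65,-0.38,0.91,0.39,0,-0.002,-0.4,65,-0.38,0.91,0.39,0,-0.002,-0.4,65,-0.38,0.91,0.39,0,-0.002,-0.4,65,-0.38,0.91,0.39,0,-0.002,-0.4,65,-0.38,0.91,0.39,0,-0.002,-0.4,65,-0.38,0.91,0.39,0,-0.002,-0.4,65,-0.38,0.91,0.39,0,-0.002,-0.4,65,-0.38,0.91,0.39,0,-0.002,-0.4,65,-0.38,0.91,0.39,0,-0.002,-0.4,65,-0.38,0.91,0.39,0,-0.002,-0.4,65]'
python3 -c "
from h import *
go(RL,KN)"
```

```text
time: 7.9
tool_pos: [0.519, -0.0143, 0.2365]
tool_rot: [0.172, 0.708, 0.667, 0.159]
force: [0.1, 0.4, 0.7]
opening: 0.0649
grip_force: 0.0
t 7.9 shift [0.013 0.059 0.548] turn [-0.0025  0.0015 -0.0002] J [-0.21  0.03  2.05  0.11  0.6  -0.22] F [0.1 0.4 0.7] open 0.0649 grip 0.0
```

```bash
python3 -m handwheel '[0.01,0.06,0.15,0,0,0,65,0.01,0.06,0.3,0,0,0,65,0.01,0.06,0.42,0,0,0,65,0.01,0.06,0.5,0,0,0,65,0.01,0.06,0.55,0,0,0,65,0.01,0.06,0.55,0,0,0,65,0.01,0.06,0.55,0,0,0,20,0.01,0.06,0.55,0,0,0,20,0.01,0.06,0.55,0,0,0,20,0.01,0.06,0.55,0,0,0,20,0.01,0.06,0.55,0,0,0,20,0.01,0.06,0.55,0,0,0,20,0.01,0.06,0.55,0,0,0,20]' 30
python3 -c "
from h import *
go(RL,KN)"
```

```text
time: 9.2
tool_pos: [0.5489, -0.0149, 0.1917]
tool_rot: [0.172, 0.707, 0.667, 0.16]
force: [-5.5, -0.4, 4.5]
opening: 0.0354
grip_force: 30.0
t 9.2 shift [-0.001 -0.002  0.013] turn [-0.0021  0.0014 -0.0002] J [-0.19  0.15  2.06  0.13  0.47 -0.23] F [-5.5 -0.4  4.5] open 0.0354 grip 30.0
```

Opening is 35.4 mm against a 36 mm knob, which is a good grip. Lift along the pot's axis.

```bash
python3 -m handwheel '[0,0,-0.06,0,0,0,20,0,0,-0.14,0,0,0,20,0,0,-0.24,0,0,0,20,0,0,-0.36,0,0,0,20,0,0,-0.48,0,0,0,20,0,0,-0.6,0,0,0,20,0,0,-0.7,0,0,0,20,0,0,-0.8,0,0,0,20,0,0,-0.9,0,0,0,20,0,0,-0.9,0,0,0,20]'
python3 - <<'E'
from h import *
from rig import imaging
R=RL@Ro.from_euler("x",0).as_matrix()
# level tool, keeping heading yaw
y=np.array([np.cos(-.6),np.sin(-.6),0]);z=np.array([0,0,-1.]);R=np.stack([np.cross(y,z),y,z],1)
go(R,PL+[0,0,.043+.15]);go(R,PL+[0,0,.043])
cv2.imwrite("pics/lift.png",imaging.camera("side")["img"][:,:,::-1])
E
```

```text
time: 10.2
tool_pos: [0.5089, -0.0123, 0.2735]
tool_rot: [0.174, 0.707, 0.666, 0.161]
force: [0.1, -1.3, -3.5]
opening: 0.0352
grip_force: 30.0
t 10.2 shift [-3.092 -0.545  0.627] turn [ 0.1487 -0.0398  0.1686] J [-0.21 -0.04  2.01  0.1   0.7  -0.21] F [ 0.1 -1.3 -3.5] open 0.0352 grip 30.0
t 10.2 shift [-3.086 -1.235  1.959] turn [ 0.1487 -0.0398  0.1686] J [-0.21 -0.04  2.01  0.1   0.7  -0.21] F [ 0.1 -1.3 -3.5] open 0.0352 grip 30.0
```

View pics/lift.png

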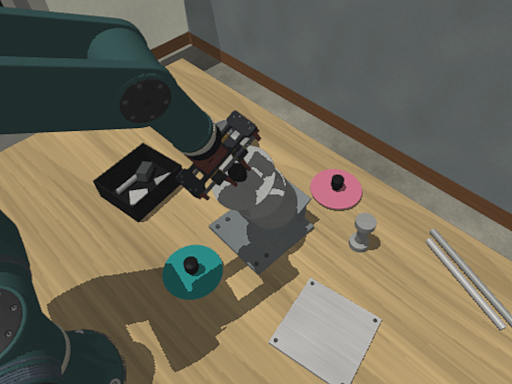

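The side view shows the lid in the jaws at about (238,172), clear of the pot, with the plate at (326,332). I carry it sideways towards the plate.

```bash
for i in 1 2 3; do python3 -m handwheel '[-0.2,-0.04,0,0,0,0,20,-0.45,-0.09,0,0,0,0,20,-0.7,-0.14,0,0,0,0,20,-0.9,-0.17,0,0,0,0,20,-1,-0.18,0,0,0,0,20]' >/dev/null; done
python3 - <<'E'
from h import *
y=np.array([np.cos(-.6),np.sin(-.6),0]);z=np.array([0,0,-1.]);R=np.stack([np.cross(y,z),y,z],1)
go(R,PL+[0,0,.043+.15])
E
```

```text
t 11.75 shift [-0.075  0.007  0.611] turn [ 0.1479 -0.0394  0.1683] J [-1.    0.1   1.94  0.5   0.87 -1.22] F [ 0.3 -0.2 -4.1] open 0.0352 grip 30.0
```

```bash
python3 -m handwheel '[0,0,0.06,0.015,-0.004,0.017,20,-0.01,0,0.12,0.03,-0.008,0.034,20,-0.02,0,0.18,0.045,-0.012,0.05,20,-0.03,0,0.24,0.06,-0.016,0.067,20,-0.04,0,0.3,0.075,-0.02,0.084,20,-0.05,0,0.37,0.09,-0.024,0.1,20,-0.055,0,0.43,0.105,-0.028,0.118,20,-0.06,0,0.49,0.12,-0.032,0.135,20,-0.07,0,0.55,0.135,-0.036,0.152,20,-0.075,0.01,0.61,0.148,-0.0395,0.168,20,-0.075,0.01,0.61,0.148,-0.0395,0.168,20,-0.075,0.01,0.61,0.148,-0.0395,0.168,20]' >/dev/null
python3 - <<'E'
from h import *
from rig import imaging
y=np.array([np.cos(-.6),np.sin(-.6),0]);z=np.array([0,0,-1.]);R=np.stack([np.cross(y,z),y,z],1)
go(R,PL+[0,0,.043])
c=imaging.camera("side");P=cloud(c);im=c["img"].astype(int)
cv2.imwrite("pics/level.png",c["img"][:,:,::-1])
d=np.linalg.norm(P[...,:2]-PL[:2],axis=-1)
m=(c["depth"]>0)&(d<.095)&(P[...,2]>.12)&(P[...,2]<.195)&(np.ptp(im,axis=-1)<25)&(im.mean(-1)>50)
q=P[m]
for _ in range(6):
    ce=q.mean(0);nn=np.linalg.svd(q-ce)[2][2];nn*=np.sign(nn[2]);r=abs((q-ce)@nn);q=q[r<max(.003,2*r.std())]
print(len(q),ce,nn,"tilt",np.arccos(nn[2]),q.min(0),q.max(0),cv2.minEnclosingCircle(q[:,:2].astype(np.float32)))
E
```

```text
t 12.95 shift [-0.025  0.008  1.502] turn [ 0.     -0.0002  0.0014] J [-0.72  0.35  1.62  0.    1.17 -0.12] F [-0.4 -0.1 -4.2] open 0.0353 grip 30.0
2578 [ 0.45170052 -0.33987765  0.17666753] [-0.01179406 -0.00266501  0.9999269 ] tilt 0.0120916970864852 [ 0.39554043 -0.39367093  0.1732467 ] [ 0.53442401 -0.24722491  0.18017392] ((0.47017902135849, -0.3191092908382416), 0.07556033134460449)
```

View pics/level.png

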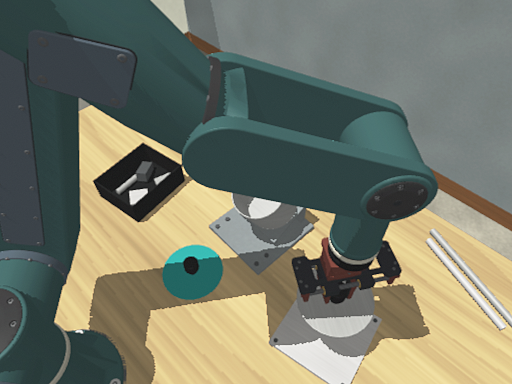

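The lid is level (0.012 rad) and centred over the plate at (335,325), with its underside about 150 mm above the plate. I lower it.

```bash
python3 -m handwheel '[0,0,0.1,0,0,0,20,0,0,0.25,0,0,0,20,0,0,0.45,0,0,0,20,0,0,0.65,0,0,0,20,0,0,0.85,0,0,0,20,0,0,0.95,0,0,0,20,0,0,1,0,0,0,20,0,0,1,0,0,0,20]'
python3 -m handwheel '[0,0,0.1,0,0,0,20,0,0,0.2,0,0,0,20,0,0,0.3,0,0,0,20,0,0,0.36,0,0,0,20,0,0,0.41,0,0,0,20,0,0,0.44,0,0,0,20,0,0,0.46,0,0,0,20,0,0,0.46,0,0,0,20]'
```

```text
time: 13.8
tool_pos: [0.4706, -0.3182, 0.0943]
tool_rot: [-0.0, 0.884, 0.467, 0.0]
force: [0.0, 0.7, -3.5]
opening: 0.0356
grip_force: 30.0
time: 14.6
tool_pos: [0.4709, -0.3183, 0.0484]
tool_rot: [-0.0, 0.884, 0.468, 0.0]
force: [0.5, 0.2, -4.1]
opening: 0.0355
grip_force: 30.0
```

```bash
python3 -m handwheel '[0,0,0.01,0,0,0,20,0,0,0.02,0,0,0,20,0,0,0.03,0,0,0,20,0,0,0.03,0,0,0,20]'
```

```text
time: 15.0
tool_pos: [0.4711, -0.3184, 0.0457]
tool_rot: [0.0, 0.884, 0.468, 0.0]
force: [0.3, 0.6, -2.7]
opening: 0.0354
grip_force: 30.0
```

```bash
python3 -m handwheel '[0,0,0.005,0,0,0,20,0,0,0.01,0,0,0,20,0,0,0.01,0,0,0,20]'
python3 -m handwheel '[0,0,0.005,0,0,0,20,0,0,0.01,0,0,0,20,0,0,0.01,0,0,0,20]'
```

```text
time: 15.3
tool_pos: [0.4713, -0.3184, 0.0453]
tool_rot: [0.0, 0.884, 0.467, 0.0]
force: [0.6, 2.1, 4.3]
opening: 0.0355
grip_force: 30.0
time: 15.6
tool_pos: [0.4714, -0.3184, 0.0451]
tool_rot: [0.0, 0.884, 0.468, 0.0]
force: [-0.9, 3.8, 12.9]
opening: 0.0354
grip_force: 30.0
```

Contact is made. I release and retreat straight up.

```bash
python3 -m handwheel '[0,0,-0.01,0,0,0,20,0,0,-0.01,0,0,0,70,0,0,-0.01,0,0,0,70,0,0,-0.01,0,0,0,70,0,0,-0.01,0,0,0,70,0,0,-0.1,0,0,0,70,0,0,-0.3,0,0,0,70,0,0,-0.6,0,0,0,70,0,0,-1,0,0,0,70,0,0,-1,0,0,0,70]'
python3 -m handwheel '[0,0,-0.3,0,0,0,70,0,0,-0.7,0,0,0,70,0,0,-1,0,0,0,70,0,0,-1,0,0,0,70,0,0,-1,0,0,0,70]' >/dev/null
python3 - <<'E'
from h import *
from rig import imaging
a=[]
for k in("side","top"):
    c=imaging.camera(k);P=cloud(c);a.append(cv2.resize(c["img"][:,:,::-1],(400,300)))
    d=np.linalg.norm(P[...,:2]-PL[:2],axis=-1)
    q=P[(c["depth"]>0)&(d<.1)&(P[...,2]>.021)&(P[...,2]<.034)]
    ce=q.mean(0);nn=np.linalg.svd(q-ce)[2][2];print(k,len(q),ce,nn,cv2.minEnclosingCircle(q[:,:2].astype(np.float32)))
    q=P[(c["depth"]>0)&(np.linalg.norm(P-G,axis=-1)<.05)&(c["img"].mean(-1)<60)&((P-G)@n>.005)]
    if len(q)>10:
        w=(q-G)@Rr[:,:2];print("bar",len(q),cv2.minAreaRect(w.astype(np.float32)))
cv2.imwrite("pics/end.png",np.hstack(a))
E
```

```text
time: 16.6
tool_pos: [0.4739, -0.3208, 0.1491]
tool_rot: [0.005, 0.884, 0.468, 0.002]
force: [0.5, -0.3, 0.4]
opening: 0.0698
grip_force: 0.0
side 3291 [ 0.46783836 -0.3223522   0.02810061] [ 4.18635758e-04  1.48422982e-04 -9.99999901e-01] ((0.47221553325653076, -0.31991007924079895), 0.07661885023117065)
top 1319 [ 0.47969122 -0.30114341  0.02605372] [-1.81387572e-03  7.83226242e-04  9.99998048e-01] ((0.47139954566955566, -0.3166690170764923), 0.07621484994888306)
bar 98 ((0.002182707190513611, 0.0019452087581157684), (0.058827050030231476, 0.011129933409392834), 17.43792724609375)
```

View pics/end.png

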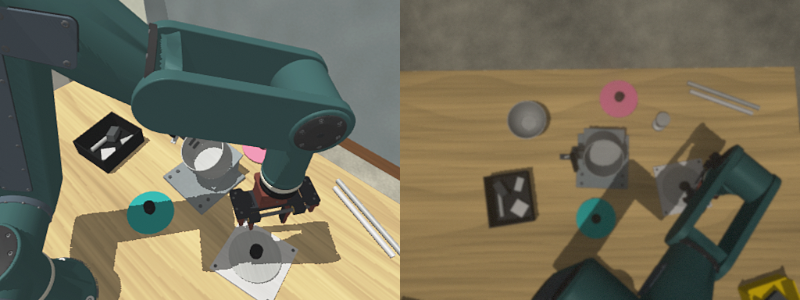

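The lid lies flat and centred on the plate, knob at (257,251) in the left picture. The jaws are clear, and the latch bar measures about 1.27 rad open.

```bash
python3 -c "
from rig import robot
print(robot.job_done())"
```

```text
the job is handed in; nothing more can be done
None
```

The job is handed in, verdict not shown: latch open at about 1.27 rad, lid flat and released within about 4 mm of the plate's centre, and the spindle and bowl left alone.

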